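Weigh two spice jars against each other and mark the heavier side

TASK

Find out which of the two spice jars is the fuller: set the red-label jar and the black-label jar down gently and upright on opposite pans of the balance, let go and let it tip to the heavier. Then, leaving both jars on their pans, push the red marker at the front of the balance with shut fingers to the heavier jar's side, and only to that side, until you feel it meet its stop; lean on it there for a second with a steady push of about 9 N (never over 20 N) and back away. Leave the other kitchen things where they are.

Things in the scene. Friction and masses are not known exactly. Their poses are not given: they have to be found in the camera images.
- red_jar_center (a point): centre (half-way up, on the axis) of the spice jar with the orange-red and cream label and red cap: upright round jar, 45 mm across at the cap and 42 mm at the body, 106 mm tall, so its underside is 53 mm below; loose, 90 to 230 g, the weight differs from run to run
- black_jar_center (a point): the same for the spice jar with the black label and red-orange cap: same shape and size, 45 mm across, 106 mm tall, centre 53 mm above its underside; loose, 90 to 230 g; either jar may be the heavier
- balance: equal-arm kitchen balance, fixed to the table where it stands; its place and yaw vary. Origin on the table under the middle of the beam; its x axis points away from the robot, its y axis along the beam to the left pan. White base 250 mm long (y), 110 mm deep, 20 mm high, with a white apron 130 mm wide that reaches to 155 mm in front (x = -0.155). Dial and needle over the middle reach 125 mm high
- pan_left_top (a point): centre of the top face of the left steel pan (a flat round plate 90 mm across, no rim), 95 mm to the left (+y) of the balance's middle. The pan stays level and moves up and down: its top is 75 mm above the table when balanced, 60 mm at the lower stop, 90 mm at the upper. The pans are linked: one sinks as the other rises. The empty pans float almost freely: the weight of any one jar takes its pan to the lower stop
- pan_right_top (a point): the same for the right pan, 95 mm to the right (-y) of the middle
- pan_left: the left pan itself (origin at the centre of its top face)
- pan_right: the right pan itself (origin at the centre of its top face)
- beam (a joint): tilt of the beam in rad: 0 level, positive when the left pan is low (stop at about +0.157), negative when the right pan is low (stop at about -0.157); the low side carries the heavier jar. With nearly equal jars it tips slowly
- marker (a joint): position of the red marker along its track in m: 0 in the middle, positive to the left (+y of the balance); on each side a dark steel end stop is clamped across the track and halts it somewhere between 0.018 and 0.032 from the middle; the stops are set anew, each by itself, in every run and are not measured: feel for them. The stop is rigid. The marker slides with about 3 N of dry friction and stays where it is left
- marker_knob (a point): middle of the upright red knob of the marker, 52 mm above the table and 115 mm in front (-x) of the balance's middle; the knob is 16 mm square and stands from 22 to 72 mm above the table. Nothing stands within 35 mm of either side of it along the track above a height of 28 mm. Squeezing it counts as force on it, so push it from one side
- mill: brown wooden pepper mill, 58 mm across, 170 mm tall, at the back left; a bystander to be left alone; origin under its middle
- tin: small green food tin, 58 mm across, 72 mm tall, at the back right; a bystander to be left alone; origin under its middle
- lemon_1: lemon behind the balance; a bystander to be left alone; origin under its middle
- garlic_1: garlic bulb behind the balance; a bystander to be left alone; origin under its middle
- tomato_1: small tomato behind the balance; a bystander to be left alone; origin under its middle
- tealight_1: small tealight candle, 38 mm across, 15 mm tall, at the front left; a bystander to be left alone; origin under its middle
- timer_1: red and white kitchen timer, 75 mm across, 57 mm tall, at the front right; a bystander to be left alone; origin under its middle

How it is judged:
On the way, in this order (a step that is already met when the one before it is completed fails the run):
1. both jars stand upright on opposite pans, the hand is off them and off the pans, and the beam has tipped to its stop ((((horizontal distance between red_jar_center and pan_left_top below 0.032 m and z of red_jar_center in the frame of pan_left_top between 0.048 and 0.058 m and angle between red_jar_center's own z axis and vertical below 0.12 rad) and (horizontal distance between black_jar_center and pan_right_top below 0.032 m and z of black_jar_center in the frame of pan_right_top between 0.048 and 0.058 m and angle between black_jar_center's own z axis and vertical below 0.12 rad)) or ((horizontal distance between red_jar_center and pan_right_top below 0.032 m and z of red_jar_center in the frame of pan_right_top between 0.048 and 0.058 m and angle between red_jar_center's own z axis and vertical below 0.12 rad) and (horizontal distance between black_jar_center and pan_left_top below 0.032 m and z of black_jar_center in the frame of pan_left_top between 0.048 and 0.058 m and angle between black_jar_center's own z axis and vertical below 0.12 rad))) and contact force between each of the arm, the fingers and red_jar below 0.05 N and contact force between each of the arm, the fingers and black_jar below 0.05 N and contact force between each of the arm, the fingers and pan_left below 0.05 N and contact force between each of the arm, the fingers and pan_right below 0.05 N and (value of joint beam above 0.12 rad or value of joint beam below -0.12 rad)), for 0.4 s.
2. the marker is held against its stop on the side of the heavier jar with a push of 5 to 20 N (at least 3 N of it reaching the stop, the rest is friction) for 0.4 s on end, both jars still on their pans ((((horizontal distance between red_jar_center and pan_left_top below 0.032 m and z of red_jar_center in the frame of pan_left_top between 0.048 and 0.058 m and angle between red_jar_center's own z axis and vertical below 0.12 rad) and (horizontal distance between black_jar_center and pan_right_top below 0.032 m and z of black_jar_center in the frame of pan_right_top between 0.048 and 0.058 m and angle between black_jar_center's own z axis and vertical below 0.12 rad)) or ((horizontal distance between red_jar_center and pan_right_top below 0.032 m and z of red_jar_center in the frame of pan_right_top between 0.048 and 0.058 m and angle between red_jar_center's own z axis and vertical below 0.12 rad) and (horizontal distance between black_jar_center and pan_left_top below 0.032 m and z of black_jar_center in the frame of pan_left_top between 0.048 and 0.058 m and angle between black_jar_center's own z axis and vertical below 0.12 rad))) and ((value of joint beam above 0.12 rad and value of joint marker above 0.0165 m) or (value of joint beam below -0.12 rad and value of joint marker below -0.0165 m)) and ((value of joint beam above 0.12 rad and contact force between marker and stop_left above 3 N) or (value of joint beam below -0.12 rad and contact force between marker and stop_right above 3 N)) and contact force between any of the arm, the fingers and marker above 5 N and contact force between each of the arm, the fingers and marker below 20 N), for 0.4 s.
At the end, for the whole second after the job is handed in: both jars stand upright (within 0.12 rad) and released on opposite pans, each axis within 32 mm of the pan's centre; the beam is at rest, tipped at least 0.12 rad to the heavier jar; the marker is left more than 16.5 mm from the middle on that same side ((((horizontal distance between red_jar_center and pan_left_top below 0.032 m and z of red_jar_center in the frame of pan_left_top between 0.048 and 0.058 m and angle between red_jar_center's own z axis and vertical below 0.12 rad) and (horizontal distance between black_jar_center and pan_right_top below 0.032 m and z of black_jar_center in the frame of pan_right_top between 0.048 and 0.058 m and angle between black_jar_center's own z axis and vertical below 0.12 rad)) or ((horizontal distance between red_jar_center and pan_right_top below 0.032 m and z of red_jar_center in the frame of pan_right_top between 0.048 and 0.058 m and angle between red_jar_center's own z axis and vertical below 0.12 rad) and (horizontal distance between black_jar_center and pan_left_top below 0.032 m and z of black_jar_center in the frame of pan_left_top between 0.048 and 0.058 m and angle between black_jar_center's own z axis and vertical below 0.12 rad))) and contact force between each of the arm, the fingers and red_jar below 0.05 N and contact force between each of the arm, the fingers and black_jar below 0.05 N and contact force between each of the arm, the fingers and pan_left below 0.05 N and contact force between each of the arm, the fingers and pan_right below 0.05 N and ((value of joint beam above 0.12 rad and value of joint marker above 0.0165 m) or (value of joint beam below -0.12 rad and value of joint marker below -0.0165 m)) and velocity of joint beam between -0.05 and 0.05 rad/s); the robot touches nothing.
It fails at once if the marker is pushed or squeezed with more than 20 N (contact force between any of the arm, the fingers and marker above 20 N).
It fails at once if a pan is pressed or struck with more than 15 N (contact force between anything else and pan_left above 15 N or contact force between anything else and pan_right above 15 N).
It fails at once if the marker is run (more than 15 mm off the middle) to the side that is not the low one ((value of joint marker above 0.015 m and value of joint beam below 0.05 rad) or (value of joint marker below -0.015 m and value of joint beam above -0.05 rad)).
It fails at once if a jar is tipped over (angle between any of red_jar_center, black_jar_center's own z axis and vertical above 0.6 rad).
It fails at once if another kitchen thing is shifted by more than 30 mm (distance of any of mill, tin, lemon_1, garlic_1, tomato_1, tealight_1, timer_1 from where it was at the start of the episode above 0.03 m).
It also fails if it takes over 72 s, if anything falls off the work surface, if the arm or the gripper's body presses on something with over 40 N, if the wrist force passes 120 N, or if a joint passes its speed limit or range.

ROBOT

A 7-joint arm with a two-finger parallel gripper is mounted at the origin on a cart in front of the work surface, level with it; the furniture and walls round the work are solid. World frame = base frame: x ahead of the robot, y to its left, z up, the work surface at z = 0. Lengths are in m, angles in rad, forces in N, time in s.
With the tool pointing down it reaches from about 0.35 to 0.9 m from the base axis. Payload 8.1 kg.
Tool frame: the origin (TCP) lies on the centre line of the jaws, within the pads' length; the fingertips stand 17 mm ahead of it and the grasp point (between the pads) lies 2 mm behind it; z points along the fingers, y is the line along which they close (so a half turn about z gives the same grasp; the last joint's range is limited). The gripper opens to 85 mm and grips with 20 to 120 N. Pads are 22 mm wide; open, the fingers measure 114 mm over their backs; the gripper's body (76 mm by 85 mm) begins 54 mm behind the grasp point. The pads swing forward as they close: fully open they stand 13 mm farther back than shut.
Start: joints at [1.042, 0.434, 0.025, 1.573, -0.012, 1.134, -0.075], TCP at [0.258, -0.569, 0.248] pointing down, gripper open.
Joint ranges: [-2.62, 2.62], [-0.44, 2.09], [-1.27, 1.32], [0.08, 2.57], [-1.32, 4.46], [0.12, 2], [-2.74, 2.74]. Speed limits (rad/s): [2.22, 2.22, 3.01, 3.01, 3.14, 3.14, 3.14].

INTERFACE

Orientations are given as a 3x3 rotation matrix whose columns are the frame's x, y, z axes.
In Python, from station import bot gives the robot as it stands.
- The arm moves only by the tool jog_arm, never from a script. Its argument "plan" is a list of rows, each a list of 3 entries, a list of its own where there are three numbers: the shift along the tool's x, y, z in cm, then the turn, a rotation vector about the tool's x, y, z in degrees, then the finger opening in cm, from 0 to 8.54. In form: [[[tx, ty, tz], [wx, wy, wz], claw], ...]. A call has exactly 10 rows; each row is the pose to reach, as a shift and turn from the pose commanded when the call began, along the tool's axes at that moment; what a row does not reach only later rows make up. A row lasts 1/8 s, in which the tool goes at most 62.5 mm and 10.7 degrees, less where a joint would pass 70% of its speed; a pose out of reach is approached as far as the arm can. A call with a gripper value outside its range is refused whole. The fingers move at their own pace and stop on an object; "grip_force" is the grip in N (left out, the last holds). Time passes only in rows, so rows that repeat a pose let the fingers close, or fill a call up. It gives the time, the measured TCP pose, the force, the opening and the grip force at its end, in the units of the state.
- bot.get_obs(): the state, without advancing time (a new reading comes with each control period).
- bot.grab_frame(name): name is "scene" or "side" or "wrist"; returns the picture (480x640x3 uint8, red, green, blue); there is no depth.
- bot.camera_model(name): a dict with "fx", "fy", "cx", "cy" (pixels), "cam_to_world" (4x4, takes a point from camera to world coordinates); the wrist camera has in their place "hand_eye" (4x4, takes a point from camera to tool coordinates, whose origin is the TCP and whose axes are the flange's). Camera axes: x right, y down, z forward; pixel columns grow to the right and rows downward; lengths in m; the calibration is good to about 2 mm. The wrist camera is an equidistant fisheye: a pixel r from the principal point sees the ray r / f radians off the axis. A picture is of the moment at which its call begins: read the wrist's pose just before it. camera_model takes no time and is no camera call.
- bot.close_job(): hands the job in; it is judged then, once.
The state is a dict: "time": time; "q": joint angles; "joint_vel": joint speeds; "joint_efforts": joint torques, N m; "tcp_pos": TCP position; "ee_rot": TCP orientation; "force": force on the tool from outside, world axes, zero at the start; "moment": the same for the moment, N m; "finger_gap": opening from 0.0 (shut) to 1.0 (fully open); "finger_force": force on a finger pad.
Only numpy, scipy, OpenCV 4.12 (cv2) and the standard library are available. Lean on these libraries where they do the work, as an engineer would, in place of code of your own. Each camera call takes 0.05 s, during which the arm holds its last target. There are 200 camera calls.

## Working session

There is one attempt and no reset: what is moved stays moved. The work goes in short steps, Python scripts to look and compute and a tool call to move; the robot and the scene stay as the last step left them, time stands still between calls to the robot, and variables do not carry over. Pictures are saved under pics/ and viewed, at most 10 in all, crops included, and the job is handed in when it is done.

Besides the shell and the picture viewer there is one more tool, called after "Emit:" in YAML: its name, and indented under it one key for each argument. jog_arm: Moves the arm, as the interface text tells. Its arguments: {"type":"object","properties":{"plan":{"type":"array","items":{"type":"array"}},"grip_force":{"type":"number"}},"required":["plan"]}

```bash
mkdir -p pics
cat > h.py <<'E'
import numpy as np,cv2
from station import bot
def save(n,f):
    im=bot.grab_frame(n); cv2.imwrite('pics/'+f+'.png',im[:,:,::-1]); return im
def ray(n,u,v):
    c=bot.camera_model(n); T=np.array(c['cam_to_world']); d=np.array([(u-c['cx'])/c['fx'],(v-c['cy'])/c['fy'],1.])
    return T[:3,3],T[:3,:3]@d
def onz(n,u,v,z):
    o,d=ray(n,u,v); return o+d*(z-o[2])/d[2]
def proj(n,p):
    c=bot.camera_model(n); T=np.linalg.inv(np.array(c['cam_to_world'])); q=T[:3,:3]@np.array(p)+T[:3,3]
    return c['cx']+c['fx']*q[0]/q[2],c['cy']+c['fy']*q[1]/q[2]
def tri(a,b):
    A=np.zeros((3,3));y=np.zeros(3)
    for o,d in (a,b):
        d=d/np.linalg.norm(d);P=np.eye(3)-np.outer(d,d);A+=P;y+=P@o
    return np.linalg.solve(A,y)
E
python3 - <<'E'
from h import *
np.set_printoptions(precision=3,suppress=True)
for n in('scene','side'):
    save(n,n+'0'); c=bot.camera_model(n); print(n,c['fx'],np.array(c['cam_to_world']))
save('wrist','wrist0')
print(bot.camera_model('wrist')); print(bot.get_obs())
E
```

```text
scene 482.58278483260267 [[-0.841 -0.244  0.483  0.126]
 [-0.54   0.339 -0.77   0.662]
 [ 0.024 -0.909 -0.417  0.421]
 [ 0.     0.     0.     1.   ]]
side 482.99303774065595 [[ 0.995  0.066 -0.072  0.577]
 [ 0.098 -0.685  0.722 -0.62 ]
 [-0.001 -0.726 -0.688  0.648]
 [ 0.     0.     0.     1.   ]]
{'fx': 371.64829954431775, 'fy': 371.64829954431775, 'cx': 318.1312925070751, 'cy': 241.5463007208817, 'hand_eye': array([[-0.   , -0.948, -0.319,  0.082],
       [ 1.   , -0.001,  0.001,  0.   ],
       [-0.001, -0.319,  0.948, -0.124],
       [ 0.   ,  0.   ,  0.   ,  1.   ]])}
{'time': 0.15, 'q': array([ 1.042,  0.435,  0.025,  1.574, -0.012,  1.134, -0.075]), 'joint_vel': array([-0.   , -0.001, -0.   , -0.004,  0.   ,  0.002,  0.001]), 'joint_efforts': array([  0.002, -67.088,   1.026, -31.645,   0.016,   0.009,  -0.   ]), 'tcp_pos': array([ 0.258, -0.569,  0.248]), 'ee_rot': array([[ 0.911,  0.413, -0.001],
       [ 0.413, -0.911,  0.001],
       [-0.   , -0.001, -1.   ]]), 'force': array([ 0.195, -0.429,  0.018]), 'moment': array([-0.015, -0.018,  0.008]), 'finger_force': 0.0, 'finger_gap': 0.997539567510616}
```

View pics/scene0.png

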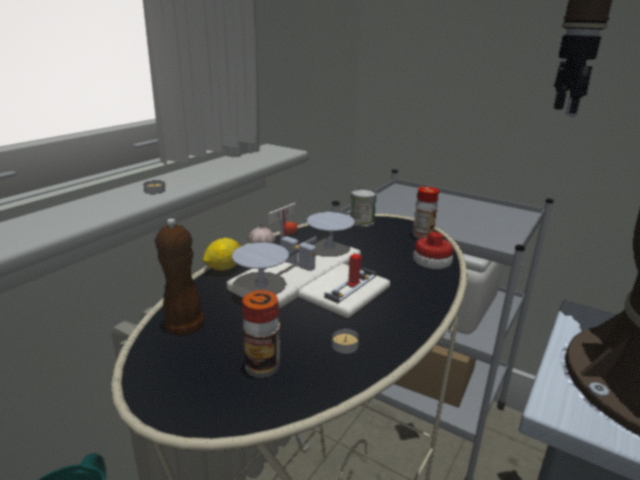

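View pics/side0.png

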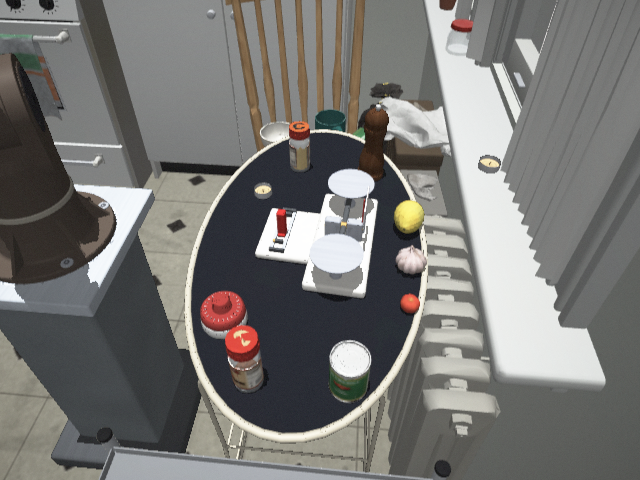

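The scene view (from the left) shows the left jar's cap top at (260,298), the right jar's at (428,188), the pans at (261,256) and (330,222), and the knob top at (355,256). In the side view these are at (299,126), (242,342), (351,185), (336,253) and (282,211).

Run:
```python
from h import *
np.set_printoptions(precision=3,suppress=True)
S=cv2.imread('pics/scene0.png');D=cv2.imread('pics/side0.png')
P={'jarL':((260,298),(299,126),.106),'jarR':((428,188),(242,342),.106),'panL':((261,256),(351,185),.075),'panR':((330,222),(336,253),.075),'knob':((355,256),(282,211),.072),'timer':((434,240),(223,298),.057),'tea':((345,336),(263,188),.015),'mill':((172,222),(377,113),.17)}
for k,(a,b,z) in P.items(): print(k,tri(ray('scene',*a),ray('side',*b)),onz('scene',*a,z),onz('side',*b,z))
# pans by mask ellipse (bluish light grey) in side
for n,I in(('scene',S),('side',D)):
    for k in('panL','panR'):
        c=P[k][0 if n=='scene' else 1]
        m=I.copy();mask=np.zeros((482,642),np.uint8)
        cv2.floodFill(m,mask,(c[0],c[1]+4 if n=='side' else c[1]),(0,0,255),(4,4,4),(4,4,4))
        r=cv2.findContours(mask[1:-1,1:-1],0,2)[0];r=max(r,key=cv2.contourArea);e=cv2.fitEllipse(cv2.convexHull(r));print(n,k,e,onz(n,*e[0],.075))
    hsv=cv2.cvtColor(I,cv2.COLOR_BGR2HSV);m=(((hsv[...,0]<9)|(hsv[...,0]>172))&(hsv[...,1]>170)&(hsv[...,2]>70)).astype(np.uint8)
    N,l,s,cc=cv2.connectedComponentsWithStats(m)
    for i in range(1,N):
        if s[i,4]>60: print(n,s[i],cc[i])
```

```text
jarL [0.457 0.267 0.107] [0.458 0.266 0.106] [0.457 0.269 0.106]
jarR [ 0.447 -0.271  0.107] [ 0.448 -0.275  0.106] [ 0.447 -0.271  0.106]
panL [0.575 0.121 0.072] [0.57  0.127 0.075] [0.575 0.117 0.075]
panR [ 0.558 -0.064  0.073] [ 0.555 -0.06   0.075] [ 0.558 -0.067  0.075]
knob [0.452 0.032 0.071] [0.45  0.034 0.072] [0.454 0.032 0.072]
timer [ 0.385 -0.156  0.048] [ 0.377 -0.136  0.057] [ 0.389 -0.163  0.057]
tea [0.391 0.164 0.016] [0.392 0.163 0.015] [0.391 0.166 0.015]
mill [0.62 0.25 0.16] [0.609 0.263 0.17 ] [0.616 0.226 0.17 ]
scene panL ((260.219970703125, 254.77020263671875), (22.835386276245117, 52.4977912902832), 88.23362731933594) [0.574 0.124 0.075]
scene panR ((330.36328125, 220.63308715820312), (15.567445755004883, 43.459327697753906), 92.11970520019531) [ 0.558 -0.066  0.075]
scene [419 187  20  14 187] [428.701 193.241]
scene [416 232  36  25 499] [434.711 245.741]
side panL ((350.7519226074219, 182.8516082763672), (26.49641990661621, 45.19050598144531), 92.73507690429688) [0.574 0.124 0.075]
side panR ((336.1115417480469, 252.88998413085938), (37.09529495239258, 53.38284683227539), 93.05825805664062) [ 0.558 -0.066  0.075]
side [290 127  20  13 130] [298.823 133.715]
side [277 209  10  28 212] [281.509 222.09 ]
side [401 295  19  17 114] [409.982 304.281]
side [225 325  34  36 789] [241.632 343.819]
```

Both views agree to within about 3 mm and the pans are 191 mm apart, as they should be. The balance yaw is about -4.8°. I'll go above the right jar and align the tool with the balance.

Emit:
jog_arm:
  plan:
    - [[3,-2,0],[0,0,4],8.5]
    - [[8,-5.3,0.5],[0,0,10],8.5]
    - [[13,-8.6,1.5],[0,0,16],8.5]
    - [[18,-12,2.5],[0,0,22],8.5]
    - [[23,-15,3.5],[0,0,27],8.5]
    - [[27,-17.5,4.5],[0,0,29.2],8.5]
    - [[29.5,-19.3,4.8],[0,0,29.2],8.5]
    - [[29.5,-19.3,4.8],[0,0,29.2],8.5]
    - [[29.5,-19.3,4.8],[0,0,29.2],8.5]
    - [[29.5,-19.3,4.8],[0,0,29.2],8.5]
  grip_force: 30

```text
time: 1.4
tcp_pos: [0.4464, -0.2729, 0.2004]
ee_rot: [[0.996, -0.086, -0.0], [-0.086, -0.996, -0.001], [-0.0, 0.001, -1.0]]
force: [-0.2, -0.6, 0.3]
finger_gap: 0.998
finger_force: 0.0
```

Emit:
jog_arm:
  plan:
    - [[0,0,3],[0,0,0],8.5]
    - [[0,0,6],[0,0,0],8.5]
    - [[0,0,9],[0,0,0],8.5]
    - [[0,0,11],[0,0,0],8.5]
    - [[0,0,11.7],[0,0,0],8.5]
    - [[0,0,11.7],[0,0,0],5.2]
    - [[0,0,11.7],[0,0,0],4]
    - [[0,0,11.7],[0,0,0],3]
    - [[0,0,11.7],[0,0,0],3]
    - [[0,0,11.7],[0,0,0],3]

```text
time: 2.65
tcp_pos: [0.4479, -0.2718, 0.0843]
ee_rot: [[0.996, -0.084, 0.002], [-0.084, -0.996, -0.001], [0.002, 0.001, -1.0]]
force: [-1.1, 0.5, 6.6]
finger_gap: 0.522
finger_force: 30.1
```

Emit:
jog_arm:
  plan:
    - [[0,0,-2],[0,0,0],3]
    - [[0,0,-5],[0,0,0],3]
    - [[0,0,-8.5],[0,0,0],3]
    - [[0.5,-1.5,-11],[0,0,0],3]
    - [[2,-5.5,-12],[0,0,0],3]
    - [[4,-10,-12],[0,0,0],3]
    - [[6.5,-15,-12],[0,0,0],3]
    - [[8.5,-19.5,-12],[0,0,0],3]
    - [[9.2,-21.4,-12],[0,0,0],3]
    - [[9.2,-21.4,-12],[0,0,0],3]

```text
time: 3.9
tcp_pos: [0.5568, -0.0647, 0.2031]
ee_rot: [[0.997, -0.081, -0.0], [-0.081, -0.997, 0.0], [-0.0, -0.0, -1.0]]
force: [-0.4, -1.1, -1.5]
finger_gap: 0.518
finger_force: 31.1
```

Run:
```python
from h import *
D=save('side','side1'); S=save('scene','scene1'); c=np.vstack([D[90:330,200:440],S[150:390,200:440]])
cv2.imwrite('pics/c1.png',cv2.resize(np.hstack([D[90:330,200:440],S[150:390,200:440]]),(800,400))[:,:,::-1])
print(bot.get_obs()['tcp_pos'],bot.get_obs()['force'])
```

```text
[ 0.55601979 -0.06762362  0.20314911] [ 0.03155241 -0.91196977 -1.23627717]
```

View pics/c1.png

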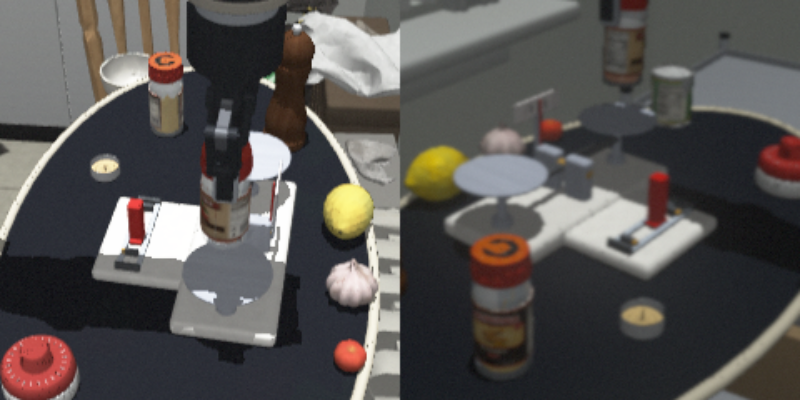

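The jar hangs upright above the right pan (around (235,265) in the left crop). I'll lower it and release.

Emit:
jog_arm:
  plan:
    - [[0,0,1.5],[0,0,0],3]
    - [[0,0,3],[0,0,0],3]
    - [[0,0,3.8],[0,0,0],3]
    - [[0,0,4.3],[0,0,0],3]
    - [[0,0,4.8],[0,0,0],3]
    - [[0,0,5.2],[0,0,0],3]
    - [[0,0,5.5],[0,0,0],3]
    - [[0,0,5.7],[0,0,0],3]
    - [[0,0,5.7],[0,0,0],3]
    - [[0,0,5.7],[0,0,0],3]

```text
time: 5.25
tcp_pos: [0.5568, -0.0661, 0.1465]
ee_rot: [[0.996, -0.084, 0.0], [-0.084, -0.996, -0.0], [0.0, 0.0, -1.0]]
force: [-0.2, -0.1, -1.1]
finger_gap: 0.523
finger_force: 31.0
```

Emit:
jog_arm:
  plan:
    - [[0,0,0.1],[0,0,0],4.4]
    - [[0,0,0.1],[0,0,0],4.8]
    - [[0,0,0.1],[0,0,0],5.5]
    - [[0,0,0.1],[0,0,0],7]
    - [[0,0,0.1],[0,0,0],8.2]
    - [[0,0,0.1],[0,0,0],8.2]
    - [[0,0,-1],[0,0,0],8.2]
    - [[0,0,-3],[0,0,0],8.2]
    - [[0,0,-6],[0,0,0],8.2]
    - [[0,0,-9],[0,0,0],8.2]

```text
time: 6.5
tcp_pos: [0.5567, -0.0661, 0.238]
ee_rot: [[0.996, -0.084, 0.0], [-0.084, -0.996, -0.0], [0.0, -0.0, -1.0]]
force: [0.2, 0.5, 0.4]
finger_gap: 0.959
finger_force: 0.0
```

Run:
```python
from h import *
D=save('side','side2'); S=save('scene','scene2')
cv2.imwrite('pics/c2.png',cv2.resize(np.hstack([D[90:330,200:440],S[150:390,200:440]]),(800,400))[:,:,::-1])
print(bot.get_obs()['tcp_pos'],bot.get_obs()['force'])
```

```text
[ 0.55864996 -0.06611207  0.24047348] [-0.03333148  0.13573925  1.11603494]
```

View pics/c2.png

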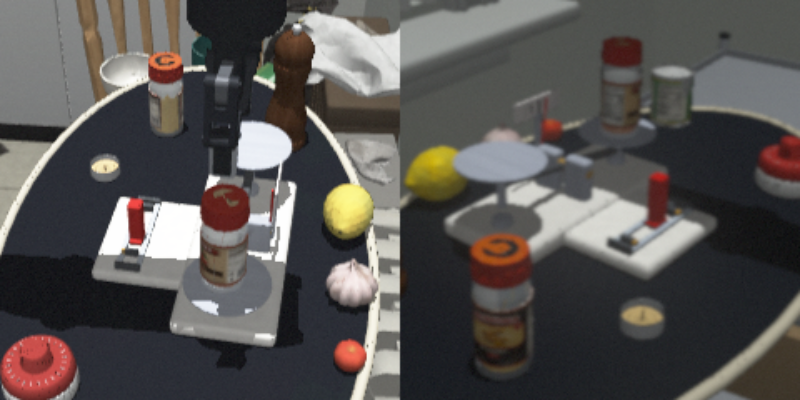

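The first jar stands upright on the right pan, which is down. Next is the left jar.

Emit:
jog_arm:
  plan:
    - [[-1,-3,0],[0,0,0],8.5]
    - [[-3,-7.5,0],[0,0,0],8.5]
    - [[-5,-12.5,0],[0,0,0],8.5]
    - [[-7,-17.5,0],[0,0,0],8.5]
    - [[-9,-22.5,0],[0,0,0],8.5]
    - [[-11,-27,1],[0,0,0],8.5]
    - [[-12.5,-31,3],[0,0,0],8.5]
    - [[-12.8,-32.3,4],[0,0,0],8.5]
    - [[-12.8,-32.3,4],[0,0,0],8.5]
    - [[-12.8,-32.3,4],[0,0,0],8.5]

```text
time: 7.85
tcp_pos: [0.4571, 0.265, 0.1967]
ee_rot: [[0.996, -0.086, 0.001], [-0.086, -0.996, -0.001], [0.001, 0.001, -1.0]]
force: [0.5, 0.2, -0.4]
finger_gap: 0.998
finger_force: 0.0
```

Emit:
jog_arm:
  plan:
    - [[0,0,3],[0,0,0],8.5]
    - [[0,0,6],[0,0,0],8.5]
    - [[0,0,9],[0,0,0],8.5]
    - [[0,0,10.7],[0,0,0],8.5]
    - [[0,0,11.3],[0,0,0],8.5]
    - [[0,0,11.3],[0,0,0],5.2]
    - [[0,0,11.3],[0,0,0],4]
    - [[0,0,11.3],[0,0,0],3]
    - [[0,0,11.3],[0,0,0],3]
    - [[0,0,11.3],[0,0,0],3]

```text
time: 9.1
tcp_pos: [0.4569, 0.2668, 0.0843]
ee_rot: [[0.996, -0.084, 0.002], [-0.084, -0.996, 0.001], [0.002, -0.001, -1.0]]
force: [-0.8, -0.5, 6.5]
finger_gap: 0.511
finger_force: 30.1
```

Emit:
jog_arm:
  plan:
    - [[0,0,-2],[0,0,0],3]
    - [[0,0,-5],[0,0,0],3]
    - [[0,0,-8.5],[0,0,0],3]
    - [[0.5,1,-11.5],[0,0,0],3]
    - [[2,3,-12.5],[0,0,0],3]
    - [[5,6,-12.5],[0,0,0],3]
    - [[8.5,9.5,-12.5],[0,0,0],3]
    - [[11.5,12,-12.5],[0,0,0],3]
    - [[12.9,13.3,-12.5],[0,0,0],3]
    - [[12.9,13.3,-12.5],[0,0,0],3]

```text
time: 10.35
tcp_pos: [0.5738, 0.1224, 0.2081]
ee_rot: [[0.996, -0.086, -0.0], [-0.086, -0.996, -0.0], [-0.0, 0.0, -1.0]]
force: [-0.9, 0.1, -1.1]
finger_gap: 0.519
finger_force: 30.9
```

Run:
```python
from h import *
D=save('side','side3'); S=save('scene','scene3')
cv2.imwrite('pics/c3.png',cv2.resize(np.hstack([D[90:330,200:440],S[150:390,200:440]]),(800,400))[:,:,::-1])
print(bot.get_obs()['tcp_pos'],bot.get_obs()['force'])
```

```text
[0.5725802  0.12477107 0.20821344] [ 0.23110921  0.02158971 -1.40680242]
```

View pics/c3.png

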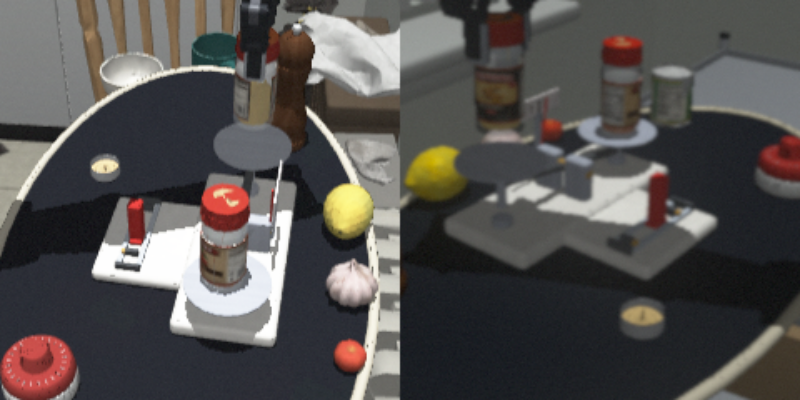

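The second jar hangs over the raised left pan. I'll lower it until the beam is near level, then release.

Emit:
jog_arm:
  plan:
    - [[0,0,1],[0,0,0],3]
    - [[0,0,2],[0,0,0],3]
    - [[0,0,2.6],[0,0,0],3]
    - [[0,0,3],[0,0,0],3]
    - [[0,0,3.4],[0,0,0],3]
    - [[0,0,3.8],[0,0,0],3]
    - [[0,0,4.2],[0,0,0],3]
    - [[0,0,4.6],[0,0,0],3]
    - [[0,0,4.6],[0,0,0],3]
    - [[0,0,4.6],[0,0,0],3]

```text
time: 11.7
tcp_pos: [0.5738, 0.1232, 0.1624]
ee_rot: [[0.996, -0.084, 0.0], [-0.084, -0.996, 0.0], [0.0, -0.0, -1.0]]
force: [0.0, -0.7, 1.1]
finger_gap: 0.514
finger_force: 31.0
```

Emit:
jog_arm:
  plan:
    - [[0,0,0],[0,0,0],4.4]
    - [[0,0,0],[0,0,0],4.8]
    - [[0,0,0],[0,0,0],5.5]
    - [[0,0,0],[0,0,0],7]
    - [[0,0,0],[0,0,0],8.2]
    - [[0,0,0],[0,0,0],8.2]
    - [[0,0,-1],[0,0,0],8.2]
    - [[0,0,-3],[0,0,0],8.2]
    - [[0,0,-6],[0,0,0],8.2]
    - [[0,0,-10],[0,0,0],8.2]

```text
time: 12.95
tcp_pos: [0.5732, 0.123, 0.2633]
ee_rot: [[0.996, -0.084, -0.001], [-0.084, -0.996, -0.0], [-0.001, 0.0, -1.0]]
force: [0.3, -0.9, 0.8]
finger_gap: 0.96
finger_force: 0.0
```

Emit:
jog_arm:
  plan:
    - [[-2,0,-2],[0,0,0],6]
    - [[-5,0,-3],[0,0,0],3]
    - [[-9,0,-3],[0,0,0],0]
    - [[-12,0,-3],[0,0,0],0]
    - [[-15,0,-3],[0,0,0],0]
    - [[-17,0,-3],[0,0,0],0]
    - [[-17,0,-3],[0,0,0],0]
    - [[-17,0,-3],[0,0,0],0]
    - [[-17,0,-3],[0,0,0],0]
    - [[-17,0,-3],[0,0,0],0]

```text
time: 14.2
tcp_pos: [0.4047, 0.1373, 0.2921]
ee_rot: [[0.996, -0.084, -0.0], [-0.084, -0.996, -0.0], [-0.0, 0.0, -1.0]]
force: [0.1, 0.5, 0.1]
finger_gap: -0.002
finger_force: 0.0
```

Run:
```python
from h import *
D=save('side','side4'); S=save('scene','scene4')
cv2.imwrite('pics/c4.png',cv2.resize(np.hstack([D[90:330,200:440],S[150:390,200:440]]),(800,400))[:,:,::-1])
print(bot.get_obs()['tcp_pos'],bot.get_obs()['force'])
for n,I,t in(('scene',S,(355,256)),('side',D,(282,211))):
    hsv=cv2.cvtColor(I,cv2.COLOR_RGB2HSV);m=(((hsv[...,0]<9)|(hsv[...,0]>172))&(hsv[...,1]>150)&(hsv[...,2]>40)).astype(np.uint8)
    N,l,s,cc=cv2.connectedComponentsWithStats(m)
    for i in range(1,N):
        if s[i,4]>60 and np.hypot(*(cc[i]-t))<40: print(n,s[i],cc[i],onz(n,*cc[i],.047),onz(n,cc[i][0],s[i][1]+3,.072))
```

```text
[0.4044915  0.13738751 0.29214991] [ 0.5626609  -0.52419716  0.19672465]
scene [351 255  10  17 100] [355.59 261.23] [0.46281094 0.00566645 0.047     ] [0.44584954 0.03943686 0.072     ]
side [277 208  10  29 226] [281.32743363 221.92920354] [0.4513972 0.0301224 0.047    ] [0.45230246 0.03223789 0.072     ]
```

View pics/c4.png

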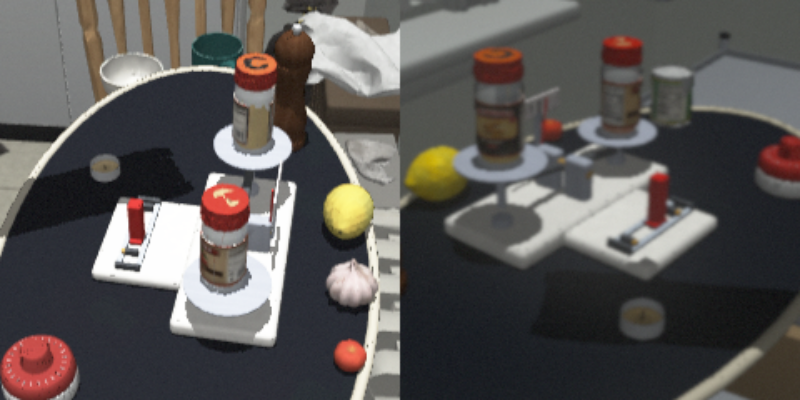

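Both jars are upright. The right pan is low: in the side crop the left pan is at its raised height (250,145). So the right jar is the heavier, and the marker must go right. I'll come down on the knob's left side with shut fingers.

Emit:
jog_arm:
  plan:
    - [[1.5,1.5,3],[0,0,0],0]
    - [[3.5,3.5,6],[0,0,0],0]
    - [[5,5,9],[0,0,0],0]
    - [[5.6,5.3,12],[0,0,0],0]
    - [[5.6,5.3,15],[0,0,0],0]
    - [[5.6,5.3,18],[0,0,0],0]
    - [[5.6,5.3,20.5],[0,0,0],0]
    - [[5.6,5.3,22],[0,0,0],0]
    - [[5.6,5.3,22.7],[0,0,0],0]
    - [[5.6,5.3,22.7],[0,0,0],0]

```text
time: 15.55
tcp_pos: [0.4556, 0.0799, 0.0652]
ee_rot: [[0.996, -0.084, -0.0], [-0.084, -0.996, -0.0], [-0.0, 0.0, -1.0]]
force: [0.0, 0.3, 0.2]
finger_gap: 0.002
finger_force: 0.0
```

Run:
```python
from h import *
D=save('side','side5'); S=save('scene','scene5')
cv2.imwrite('pics/c5.png',cv2.resize(np.hstack([D[90:330,200:440],S[150:390,200:440]]),(800,400))[:,:,::-1])
print(bot.get_obs()['tcp_pos'],bot.get_obs()['force'])
```

```text
[0.45603073 0.08001565 0.06579203] [0.0721888  0.9256044  0.11393764]
```

View pics/c5.png

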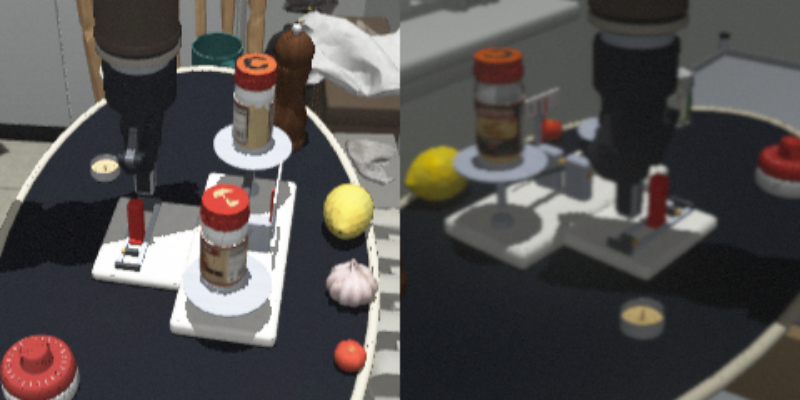

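Emit:
jog_arm:
  plan:
    - [[0,0.4,0],[0,0,0],0]
    - [[0,0.8,0],[0,0,0],0]
    - [[0,1.2,0],[0,0,0],0]
    - [[0,1.5,0],[0,0,0],0]
    - [[0,1.8,0],[0,0,0],0]
    - [[0,2.1,0],[0,0,0],0]
    - [[0,2.4,0],[0,0,0],0]
    - [[0,2.6,0],[0,0,0],0]
    - [[0,2.8,0],[0,0,0],0]
    - [[0,3.0,0],[0,0,0],0]

```text
time: 16.9
tcp_pos: [0.4532, 0.0506, 0.0653]
ee_rot: [[0.997, -0.083, 0.0], [-0.083, -0.997, 0.001], [0.0, -0.001, -1.0]]
force: [0.2, 2.9, -0.6]
finger_gap: -0.003
finger_force: 1.6
```

Run:
```python
from h import *
D=save('side','side6')
o=bot.get_obs();print(o['tcp_pos'],o['force'])
hsv=cv2.cvtColor(D,cv2.COLOR_RGB2HSV);m=(((hsv[...,0]<9)|(hsv[...,0]>172))&(hsv[...,1]>150)&(hsv[...,2]>40)).astype(np.uint8)
N,l,s,cc=cv2.connectedComponentsWithStats(m)
for i in range(1,N):
    if s[i,4]>60 and np.hypot(*(cc[i]-(282,215)))<40: print(s[i],cc[i],onz('side',*cc[i],.047),onz('side',cc[i][0],s[i][1]+3,.072))
```

```text
[0.45312279 0.05018923 0.06532884] [-0.0250709   3.70314933 -0.09056077]
[276 210  10  27 233] [281.02575107 222.77253219] [0.4511832  0.02778384 0.047     ] [0.45256903 0.02674378 0.072     ]
```

Emit:
jog_arm:
  plan:
    - [[0,0.05,0],[0,0,0],0]
    - [[0,0.1,0],[0,0,0],0]
    - [[0,0.15,0],[0,0,0],0]
    - [[0,0.2,0],[0,0,0],0]
    - [[0,0.25,0],[0,0,0],0]
    - [[0,0.3,0],[0,0,0],0]
    - [[0,0.35,0],[0,0,0],0]
    - [[0,0.4,0],[0,0,0],0]
    - [[0,0.45,0],[0,0,0],0]
    - [[0,0.5,0],[0,0,0],0]

```text
time: 18.2
tcp_pos: [0.4527, 0.045, 0.0653]
ee_rot: [[0.996, -0.084, 0.0], [-0.084, -0.996, -0.0], [0.0, 0.0, -1.0]]
force: [0.7, 2.3, -0.3]
finger_gap: -0.001
finger_force: 1.5
```

Emit:
jog_arm:
  plan:
    - [[0,0.03,0],[0,0,0],0]
    - [[0,0.06,0],[0,0,0],0]
    - [[0,0.09,0],[0,0,0],0]
    - [[0,0.12,0],[0,0,0],0]
    - [[0,0.14,0],[0,0,0],0]
    - [[0,0.16,0],[0,0,0],0]
    - [[0,0.18,0],[0,0,0],0]
    - [[0,0.2,0],[0,0,0],0]
    - [[0,0.2,0],[0,0,0],0]
    - [[0,0.2,0],[0,0,0],0]

```text
time: 19.45
tcp_pos: [0.4525, 0.043, 0.0653]
ee_rot: [[0.996, -0.084, -0.0], [-0.084, -0.996, -0.0], [-0.0, 0.0, -1.0]]
force: [0.5, 3.1, 1.2]
finger_gap: -0.002
finger_force: 1.4
```

Emit:
jog_arm:
  plan:
    - [[0,0.03,0],[0,0,0],0]
    - [[0,0.06,0],[0,0,0],0]
    - [[0,0.09,0],[0,0,0],0]
    - [[0,0.12,0],[0,0,0],0]
    - [[0,0.14,0],[0,0,0],0]
    - [[0,0.16,0],[0,0,0],0]
    - [[0,0.18,0],[0,0,0],0]
    - [[0,0.2,0],[0,0,0],0]
    - [[0,0.2,0],[0,0,0],0]
    - [[0,0.2,0],[0,0,0],0]

```text
time: 20.7
tcp_pos: [0.4523, 0.041, 0.0653]
ee_rot: [[0.996, -0.084, -0.0], [-0.084, -0.996, -0.0], [0.0, 0.0, -1.0]]
force: [1.0, 3.5, 0.6]
finger_gap: 0.002
finger_force: 1.4
```

Emit:
jog_arm:
  plan:
    - [[0,0.03,0],[0,0,0],0]
    - [[0,0.06,0],[0,0,0],0]
    - [[0,0.09,0],[0,0,0],0]
    - [[0,0.12,0],[0,0,0],0]
    - [[0,0.14,0],[0,0,0],0]
    - [[0,0.16,0],[0,0,0],0]
    - [[0,0.18,0],[0,0,0],0]
    - [[0,0.2,0],[0,0,0],0]
    - [[0,0.2,0],[0,0,0],0]
    - [[0,0.2,0],[0,0,0],0]

```text
time: 21.95
tcp_pos: [0.4523, 0.0402, 0.0654]
ee_rot: [[0.997, -0.083, 0.0], [-0.083, -0.997, 0.001], [0.0, -0.001, -1.0]]
force: [0.3, 8.2, -0.1]
finger_gap: 0.003
finger_force: 3.9
```

Stop met: the force rose to 8.2 N and the motion stalled. I'll lean a touch more and hold.

Emit:
jog_arm:
  plan:
    - [[0,0.02,0],[0,0,0],0]
    - [[0,0.02,0],[0,0,0],0]
    - [[0,0.02,0],[0,0,0],0]
    - [[0,0.02,0],[0,0,0],0]
    - [[0,0.02,0],[0,0,0],0]
    - [[0,0.02,0],[0,0,0],0]
    - [[0,0.02,0],[0,0,0],0]
    - [[0,0.02,0],[0,0,0],0]
    - [[0,0.02,0],[0,0,0],0]
    - [[0,0.02,0],[0,0,0],0]

```text
time: 23.2
tcp_pos: [0.4523, 0.0402, 0.0654]
ee_rot: [[0.997, -0.083, 0.001], [-0.083, -0.997, 0.001], [0.0, -0.001, -1.0]]
force: [0.6, 8.5, 0.8]
finger_gap: 0.0
finger_force: 4.2
```

Run:
```python
from h import *
D=save('side','side7'); S=save('scene','scene7')
cv2.imwrite('pics/c7.png',cv2.resize(np.hstack([D[90:330,200:440],S[150:390,200:440]]),(800,400))[:,:,::-1])
o=bot.get_obs();print(o['tcp_pos'],o['force'])
```

```text
[0.45229597 0.04014215 0.06537752] [-0.02185833  8.13313961 -0.24860977]
```

View pics/c7.png

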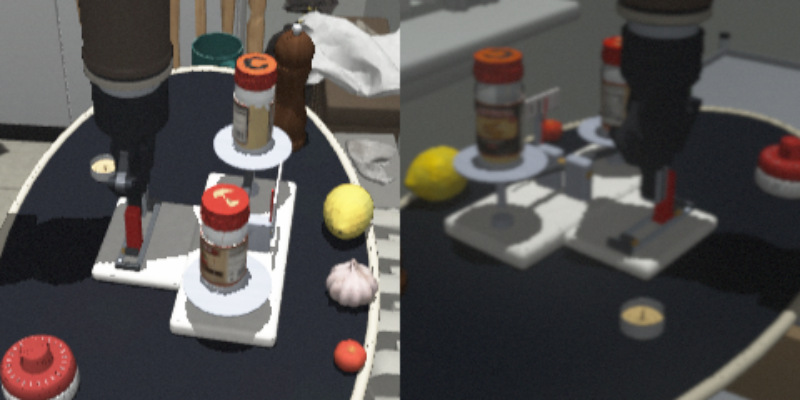

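The marker is against the right stop at (133,260) in the left crop, held at about 8.3 N for over a second. I'll back away.

Emit:
jog_arm:
  plan:
    - [[0,0.02,0],[0,0,0],0]
    - [[0,0.02,0],[0,0,0],0]
    - [[0,-0.3,0],[0,0,0],0]
    - [[0,-1,0],[0,0,0],0]
    - [[0,-2,0],[0,0,0],0]
    - [[0,-2.5,0],[0,0,0],0]
    - [[0,-2.5,-2],[0,0,0],0]
    - [[0,-2.5,-6],[0,0,0],0]
    - [[0,-2.5,-11],[0,0,0],0]
    - [[-2,-2.5,-16],[0,0,0],0]

```text
time: 24.55
tcp_pos: [0.4348, 0.0656, 0.2269]
ee_rot: [[0.996, -0.084, 0.001], [-0.084, -0.996, 0.0], [0.001, -0.0, -1.0]]
force: [0.3, 1.2, -0.5]
finger_gap: 0.001
finger_force: 0.0
```

Emit:
jog_arm:
  plan:
    - [[-2,0,-3],[0,0,0],0]
    - [[-4,0,-5],[0,0,0],0]
    - [[-4,0,-5],[0,0,0],0]
    - [[-4,0,-5],[0,0,0],0]
    - [[-4,0,-5],[0,0,0],0]
    - [[-4,0,-5],[0,0,0],0]
    - [[-4,0,-5],[0,0,0],0]
    - [[-4,0,-5],[0,0,0],0]
    - [[-4,0,-5],[0,0,0],0]
    - [[-4,0,-5],[0,0,0],0]

```text
time: 25.8
tcp_pos: [0.3945, 0.0688, 0.2753]
ee_rot: [[0.996, -0.084, 0.0], [-0.084, -0.996, -0.0], [0.0, 0.0, -1.0]]
force: [0.1, 0.3, 0.2]
finger_gap: 0.0
finger_force: 0.0
```

Run:
```python
from h import *
D=save('side','side8'); S=save('scene','scene8')
cv2.imwrite('pics/c8.png',cv2.resize(np.hstack([D[90:330,200:440],S[150:390,200:440]]),(800,400))[:,:,::-1])
o=bot.get_obs();print(o['tcp_pos'],o['force'])
```

```text
[0.39446055 0.0687913  0.27532009] [-0.86182964  0.17453242  0.58152482]
```

View pics/c8.png

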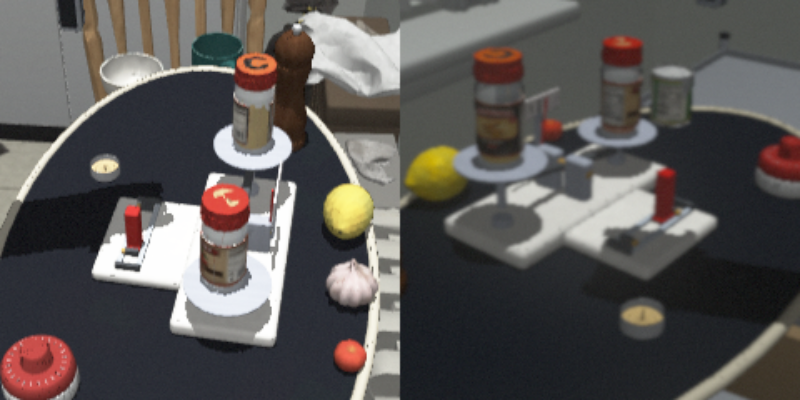

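Run:
```python
from h import *
for f in('side0','side4','side8'):
    I=cv2.imread(f'pics/{f}.png');hsv=cv2.cvtColor(I,cv2.COLOR_BGR2HSV);m=(((hsv[...,0]<9)|(hsv[...,0]>172))&(hsv[...,1]>150)&(hsv[...,2]>40)).astype(np.uint8)
    N,l,s,cc=cv2.connectedComponentsWithStats(m)
    for i in range(1,N):
        if s[i,4]>60 and np.hypot(*(cc[i]-(282,222)))<30: print(f,s[i],cc[i],onz('side',*cc[i],.047),onz('side',cc[i][0],s[i][1]+3,.072),onz('side',cc[i][0],s[i][1]+s[i][3],.022))
```

```text
side0 [277 209  10  28 223] [281.37219731 222.09865471] [0.45154785 0.02967058 0.047     ] [0.45278861 0.02951872 0.072     ] [0.45237111 0.01593424 0.022     ]
side4 [277 208  10  29 226] [281.32743363 221.92920354] [0.4513972 0.0301224 0.047    ] [0.45230246 0.03223789 0.072     ] [0.45228816 0.0159262  0.022     ]
side8 [275 214  11  26 214] [279.76168224 225.49065421] [0.44996665 0.02025422 0.047     ] [0.45191752 0.01579009 0.072     ] [0.45057822 0.00775824 0.022     ]
```

Run:
```python
from h import *
for n,us in(('side',range(277,285)),):
  for f in('0','4','8'):
    I=cv2.imread(f'pics/{n}{f}.png').astype(float);r=I[...,2]-I[...,1]
    print(f); print(r[203:220,276:286].astype(int))
p0=np.array([.4514,.0387]);yb=np.array([.084,.9965])
for d in(0,-.015,-.018,-.021,-.024):
    p=p0+yb*d;print(d,proj('side',[*p,.072]),proj('scene',[*p,.072]))
S=[cv2.imread(f'pics/scene{k}.png').astype(float) for k in('4','8')]
for I in S:
    r=I[...,2]-I[...,1]; b=r[245:285,340:375]; print(b[6:18].sum(0).astype(int))
```

```text
0
[[ -2  -4  -1  -3  -2  -3  -2  -4   0  -2]
 [  0  -5  -4  -4  -4  -3  -3  -5  -3  -4]
 [ -3  -3  -3  -1  -1  -3  -3  -1  -5  -4]
 [ -2  -3  -3  -4  -5  -3  -2  -4  -2  -1]
 [ -2  -2  -2  -4  -3  -4  -1  -3  -3  -3]
 [  1   0  31  43  34  10  10  -2  -3  -3]
 [  0  11 106 134 128 119 117  96  82  18]
 [  0  26 158 169 169 169 169 170 167 108]
 [  0 115 168 170 168 169 167 168 164 133]
 [ 14 157 170 170 169 170 168 160 161  84]
 [ 82 162 166 168 168 168 170 138 144  68]
 [ 81 143 149 155 158 158 161 158 115  65]
 [ 53  88  94 103 111 120 124 119  75  66]
 [ 45  79  84  85  85  83  89  79  68  64]
 [ 35  71  81  82  83  88  89  78  68  64]
 [ 35  69  77  78  77  84  86  76  73  59]
 [ 33  73  77  79  81  83  86  81  73  70]]
4
[[  3  -1  -2  -4   0   0   2   0  -6  -1]
 [ -6  -4  -1  -2  -3  -1  -1  -1   2   2]
 [ -2  -2   2  -2  -2   0   1   0   0  -2]
 [ -2  -5  -2  -2  -5  -3  -2   0   1  -2]
 [ -2  -2   2   0  -1  -2   0  -2  -2  -1]
 [  0  -1  37  49  38  14  13  -2  -1  -3]
 [  2  17 116 132 130 122 118  97  82  18]
 [  1  68 165 168 170 167 168 170 167 110]
 [  3 139 171 168 16
[... 1396 characters left out ...]
334370381), np.float64(215.0922471207291)) (np.float64(358.89809916948707), np.float64(253.20434003093715))
-0.021 (np.float64(278.6676508003381), np.float64(216.18445998545263)) (np.float64(359.8941651155994), np.float64(252.59372504282703))
-0.024 (np.float64(278.27553439033903), np.float64(217.28208593593655)) (np.float64(360.88480144554893), np.float64(251.9864385542219))
[  4   5   5  -1  -1   0  -2   3  50 154 334 522 665 784 857 891 880 823
 736 615 453 237  60  -7 -20 -18 -22 -21 -30 -16 -24 -24 -32 -26 -18]
[   6   -1    0    1   -4   -4    2   -2    0    6   -2   11   60  201
  416  628  763  883  976 1037 1051 1026  945  802  563  283   69  -17
  -20  -31  -27  -23  -20  -25  -18]
```

Absolute projection in both views puts the marker at about -19 to -20 mm, which agrees with the stop range and the force felt. Handing in.

```bash
python3 -c "
from station import bot
print(bot.close_job())"
```

```text
the job is handed in; nothing more can be done
None
```

The jar that stood on the right (now on the right pan) is the heavier: both jars stand upright on opposite pans with the right one low, the marker was pushed to the right stop, held at about 8.3 N for over a second and left about 19–20 mm right of the middle, and the job is handed in, though no verdict came back.

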